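# Dry-fit a stepped plinth in the corner jig

### The job

Dry-fit the stepped plinth in the corner jig: lay the largest plywood board flat in the jig and push it snug and square against both fences, then the middle-sized board on top of it and then the smallest on top of that, each pushed snug into the corner against both fences, with its length along the jig's longer side, before the next goes on. Then set the steel weight on the middle of the smallest board. Let go of everything and leave the sanding block, the clamps and the combination square where they lie.

Things in the scene. Friction and masses are not known exactly. Their poses are not given: they have to be found in the camera images.
- corner (a point): inner corner of the fixed jig: grey base plate 200 x 140 x 12 with two aluminium fences, 60 high above the plate, 15 thick, at a right angle. The point: where the fence faces meet, on the plate's top, 12 above the table. x points into the far fence, y into the left fence, z up. The plate is open towards -x (185 long) and -y (125). The jig is left or right on the table, the mat on the other side
- large_mid (a point): the largest of three flat rectangular boards of bare plywood, 130 long (its x axis) x 66 wide (its y axis) x 24 thick (its z axis), about 0.1 kg, lying flat and loose on the mat at the start; the point is the centre of the board, half-way up
- middle_mid (a point): the middle-sized of three flat rectangular boards of bare plywood, 105 long (its x axis) x 60 wide (its y axis) x 24 thick (its z axis), about 0.1 kg, lying flat and loose on the mat at the start; the point is the centre of the board, half-way up
- small_mid (a point): the smallest of three flat rectangular boards of bare plywood, 80 long (its x axis) x 54 wide (its y axis) x 24 thick (its z axis), about 0.1 kg, lying flat and loose on the mat at the start; the point is the centre of the board, half-way up
- weight_mid (a point): bare steel weight block, loose, 50 long (x) x 36 wide (y) x 30 high (z), 0.4 kg, lying on the mat; the point is its centre, half-way up
- sander: bystander: dark wooden sanding block with cork sole and rounded top, 85 x 46, 39 high, lying among the boards on the mat (a flat black rubber mat 300 x 420, 3 thick); origin at the centre of its underside, x along it
- spring_clamp: bystander: red metal spring clamp with black grips, lying flat among the boards on the mat, about 115 long (x) x 60 wide, 22 high; origin on its underside at the steel coil
- bar_clamp: bystander: orange bar clamp lying at the back of the work area, 300 long (y), 112 wide, 34 high; origin on the underside of its steel bar, half-way along
- square: bystander: steel combination square lying at the back of the work area, blade 200 long (y), head 100 across, 34 high; origin on its underside, 20 from the middle of the blade towards the head
Not all that is in view belongs to the job. What is shaped like the part that bears small_mid but purple or turquoise is not meant.

How it is judged:
By the outcome, as a careful person would: the job done as asked, in the order asked, and still so for the second after the job is handed in, with the robot touching nothing.
It also fails if it takes over 144 s, if anything falls off the work surface, if the arm or the gripper's body presses on something with over 40 N, if the wrist force passes 120 N, or if a joint passes its speed limit or range.

### The arm

A 6-joint arm with a two-finger parallel gripper is mounted at the origin on the work surface. World frame = base frame: x ahead of the robot, y to its left, z up, the work surface at z = 0. Lengths are in m, angles in degrees, forces in N, time in s.
With the tool pointing down it reaches from about 0.3 to 0.95 m from the base axis. Payload 3.1 kg.
Tool frame: the origin (TCP) lies midway between the tips of the shut fingers; the grasp point (between the pads) lies arm.grip_depth behind it (arm.grip_depth is the distance from the TCP to the grasp point, in m); z points along the fingers, y is the line along which they close (so a half turn about z gives the same grasp; the last joint's range is limited). The gripper opens to 85 mm and grips with 20 to 120 N. Pads are 22 mm wide; open, the fingers measure 114 mm over their backs; the gripper's body (76 mm by 85 mm) begins 54 mm behind the grasp point. The pads swing forward as they close: fully open they stand 13 mm farther back than shut.
Start: joints at [-71.774, 17.653, 93.61, -0, 68.738, -3.994], TCP at [0.236, -0.579, 0.231] pointing down, gripper open.
Joint ranges: [-175.34, 175.34], [-45.06, 112.39], [2.9, 150.54], [-68.45, 248.45], [3.09, 151.38], [-168.51, 168.51]. Speed limits (degrees/s): [159.86, 159.86, 180, 180, 180, 180].

### API

Orientations are given as [roll, pitch, yaw] about the fixed x, y, z axes, in that order (R = Rz(yaw) Ry(pitch) Rx(roll)).
In Python, from station import arm gives the robot as it stands.
- The arm moves only by the tool step_arm, never from a script. Its arguments are lists of equal length, an entry for each row: "xyz": the shift along the world's x, y, z in cm, a list of three; "twist": the turn about the world's z in rad; "fingers": the closure, from 0 (fully open) to 1 (shut). In form: {"xyz": [[tx, ty, tz], ...], "twist": [twist, ...], "fingers": [fingers, ...]}. A call has 1 to 10 rows; each row is the pose to reach, as a shift and turn from the pose commanded when the call began; what a row does not reach only later rows make up. A row lasts 1/12 s, in which the tool goes at most 41.7 mm and 7.16 degrees, less where a joint would pass 70% of its speed; a pose out of reach is approached as far as the arm can. A call with a gripper value outside its range is refused whole. The fingers move at their own pace and stop on an object; "force" is the grip in N (left out, the last holds). Time passes only in rows, so rows that repeat a pose let the fingers close. It gives the time, the measured TCP pose, the force, the opening and the grip force at its end, in the units of the state.
- arm.get_state(): the state, without advancing time (a new reading comes with each control period).
- arm.camera(name): name is "side" or "top"; returns a dict with "img" (400x640x3 uint8, red, green, blue), "vertical_fov" (degrees; the focal length in pixels is half the picture's height over the tangent of half this angle, whatever the lens; pixels are square), "cx", "cy" (the principal point, pixels), "D" ([k1, k2, p1, p2, k3] as OpenCV has them; the pictures are not rectified), "extrinsics" (4x4, takes a point from world to camera coordinates). Camera axes: x right, y up, looking along -z (the intrinsics and any distortion apply to the point x, -y, -z); pixel columns grow to the right and rows downward; lengths in m; the calibration is good to about 2 mm. A picture is of the moment at which its call begins. There is no depth.
- arm.finish_job(): hands the job in; it is judged then, once.
The state is a dict: "clock": time; "joint_positions": joint angles; "qd": joint speeds; "joint_torque": joint torques, N m; "tool_pos": TCP position; "tcp_rot": TCP orientation; "wrist_force": force on the tool from outside, world axes, zero at the start; "ft_torque": the same for the moment, N m; "width": opening from 0.0 (shut) to 1.0 (fully open); "gripper_force": force on a finger pad.
Only numpy, scipy, OpenCV 4.12 (cv2) and the standard library are available. Lean on these libraries where they do the work, as an engineer would, in place of code of your own. Each camera call takes 0.05 s, during which the arm holds its last target. There are 200 camera calls.

## Working session

There is one attempt and no reset: what is moved stays moved. The work goes in short steps, Python scripts to look and compute and a tool call to move; the robot and the scene stay as the last step left them, time stands still between calls to the robot, and variables do not carry over. Pictures are saved under pics/ and viewed, at most 14 in all, crops included, and the job is handed in when it is done.

Besides the shell and the picture viewer there is one more tool, called after "Call:" as name([rows], argument=value, ...), one row to a line, values as JSON. step_arm: Moves the arm, as the interface text tells. Its arguments: {"type":"object","properties":{"xyz":{"type":"array","items":{"type":"array","items":{"type":"number"}}},"twist":{"type":"array","items":{"type":"number"}},"fingers":{"type":"array","items":{"type":"number"}},"force":{"type":"number"}},"required":["xyz","twist","fingers"]}

```bash
mkdir -p pics; ls; cat > h.py <<'E'
import numpy as np, cv2
from station import arm
def cam(n):
    c=arm.camera(n); h,w=c["img"].shape[:2]
    f=h/2/np.tan(np.radians(c["vertical_fov"])/2)
    c["K"]=np.array([[f,0,c["cx"]],[0,f,c["cy"]],[0,0,1.]]); c["D"]=np.array(c["D"],float)
    c["E"]=np.array(c["extrinsics"]); return c
def ray(c,px,z):
    """pixels -> world points on plane z"""
    u=cv2.undistortPoints(np.array(px,float).reshape(-1,1,2),c["K"],c["D"]).reshape(-1,2)
    d=np.c_[u[:,0],-u[:,1],-np.ones(len(u))]
    R,t=c["E"][:3,:3],c["E"][:3,3]
    d=d@R; o=-R.T@t
    return o+d*((z-o[2])/d[:,2])[:,None]
def proj(c,P):
    F=np.diag([1,-1,-1.]); E=c["E"]
    R=F@E[:3,:3]; t=F@E[:3,3]
    return cv2.projectPoints(np.array(P,float).reshape(-1,1,3),cv2.Rodrigues(R)[0],t,c["K"],c["D"])[0].reshape(-1,2)
def save(img,name): cv2.imwrite(f"pics/{name}.png",img[...,::-1])
E
python3 - <<'E'
from h import *
for n in("top","side"):
    c=cam(n); save(c["img"],n+"0"); print(n,c["K"][0,0],c["D"],(-c["E"][:3,:3].T@c["E"][:3,3]).round(3), c["E"].round(3).tolist())
print(arm.get_state(),arm.grip_depth)
E
```

```text
pics
top 517.5972363854759 [-0.07852673  0.          0.          0.          0.        ] [ 0.406 -0.079  1.46 ] [[0.007, -1.0, -0.009, -0.069], [0.997, 0.006, 0.074, -0.512], [-0.074, -0.009, 0.997, -1.427], [0.0, 0.0, 0.0, 1.0]]
side 369.46211644212644 [-0.00593619  0.          0.          0.          0.        ] [0.114 0.789 0.694] [[-0.893, -0.45, 0.02, 0.442], [0.262, -0.481, 0.837, -0.23], [-0.367, 0.752, 0.547, -0.932], [0.0, 0.0, 0.0, 1.0]]
{'clock': 0.1, 'joint_positions': array([-7.17748940e+01,  1.77012047e+01,  9.36807487e+01, -8.38534119e-04,
        6.87364924e+01, -3.99432522e+00]), 'qd': array([ 0.0126806 , -0.12694103, -0.15246019,  0.05115249, -0.05159397,
       -0.10412319]), 'joint_torque': array([ 8.80471289e-04, -4.16406941e+01, -2.77644753e+01,  1.57507884e-06,
        4.02169215e-03,  1.36543892e-05]), 'tool_pos': array([ 0.23608089, -0.57791071,  0.23015584]), 'tcp_rot': array([-1.79881788e+02, -7.47172686e-03,  2.22197284e+01]), 'wrist_force': array([0.34478727, 0.174116  , 0.22967727]), 'ft_torque': array([-0.00521301, -0.01313711, -0.01154099]), 'gripper_force': 0.0, 'width': 1.000946129608833} 0.0187
```

View pics/top0.png

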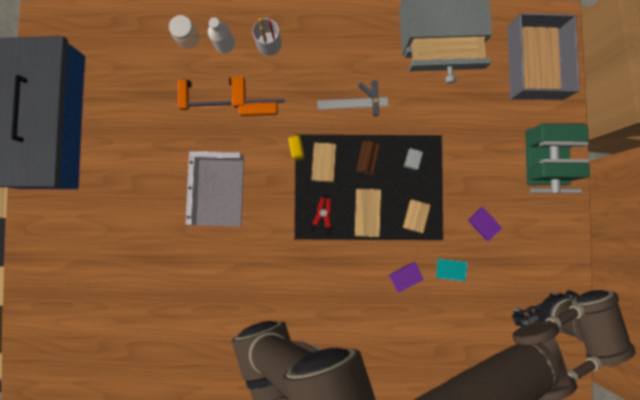

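View pics/side0.png

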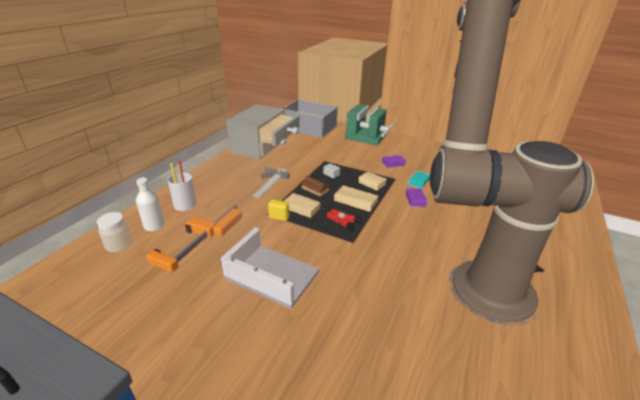

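Top view: three plywood boards lie on the mat at about (323,162), (367,212) and (417,216). The weight is at (413,159), the sander at (368,157), the spring clamp at (323,212), and the jig at (215,190). The purple and turquoise blocks are off the mat, so they are decoys. The side view shows the same layout.

```bash
python3 - <<'E'
from h import *
c=cam("top"); im=c["img"]
hsv=cv2.cvtColor(im,cv2.COLOR_RGB2HSV)
roi=np.zeros(im.shape[:2],np.uint8); roi[139:237,299:440]=1
V=hsv[...,2]; S=hsv[...,1];H=hsv[...,0]
for nm,m,z in(("wood",(V>140)&(S>50)&(H>8)&(H<30),.027),("steel",(V>90)&(S<50),.033)):
    cs,_=cv2.findContours((m&(roi>0)).astype(np.uint8),cv2.RETR_EXTERNAL,cv2.CHAIN_APPROX_NONE)
    for k in cs:
        if cv2.contourArea(k)<80: continue
        M=cv2.moments(k); p=ray(c,k[:,0,:],z)
        r=cv2.minAreaRect((p[:,:2]*1000).astype(np.float32))
        print(nm,round(M['m10']/M['m00']),round(M['m01']/M['m00']),np.round(r[0],1),np.round(r[1],1),round(r[2],1), "centroid",ray(c,[[M['m10']/M['m00'],M['m01']/M['m00']]],z).round(4)[0,:2])
big=cv2.resize(im[130:245,175:445],None,fx=2.9,fy=2.9,interpolation=cv2.INTER_CUBIC); save(big,"crop1")
s=cam("side")["img"]; save(cv2.resize(s[225:310,215:325],None,fx=6,fy=6,interpolation=cv2.INTER_CUBIC),"jig1")
E
```

```text
wood 416 216 [ 448.2 -337.9] [55.  78.7] 74.8 centroid [ 0.4481 -0.3376]
wood 367 212 [ 456.5 -202.4] [ 67.1 127. ] 88.1 centroid [ 0.4566 -0.2023]
wood 323 162 [597.4 -79. ] [ 56.4 102.1] 86.5 centroid [ 0.5972 -0.0792]
steel 413 158 [ 607.6 -329.3] [39.8 52.6] 74.4 centroid [ 0.6072 -0.3293]
```

View pics/crop1.png

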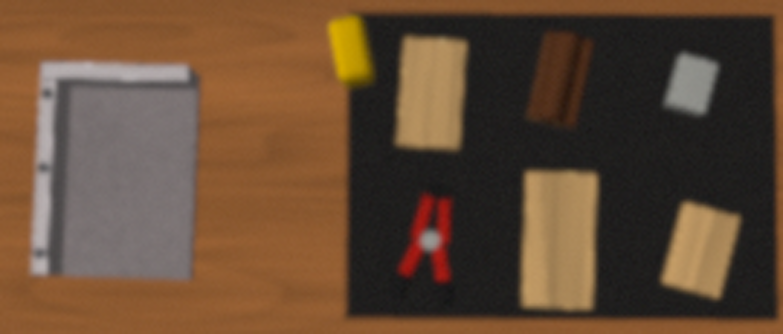

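View pics/jig1.png

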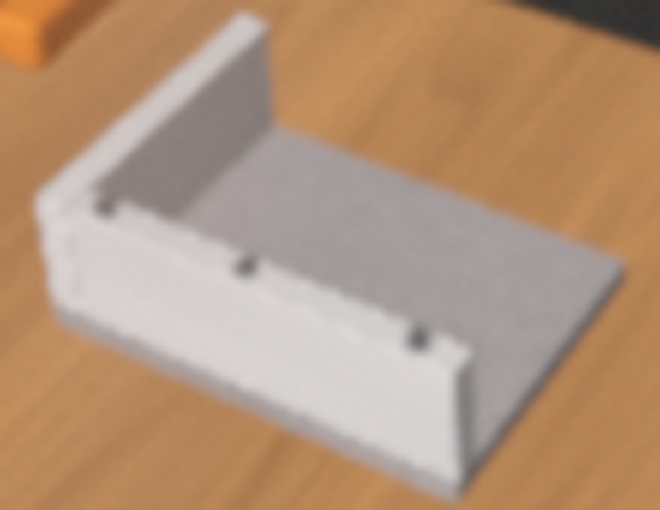

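The measured sizes match: large at (367,212), middle at (323,162), small at (417,216) and weight at (413,158). The boards meant are the bare-wood ones on the mat. The crop confirms this, because the purple and turquoise blocks lie outside it. Next is the jig corner.

```bash
python3 - <<'E'
from h import *
c=cam("top"); im=c["img"]
hsv=cv2.cvtColor(im,cv2.COLOR_RGB2HSV).astype(int)
roi=np.zeros(im.shape[:2],bool); roi[145:235,178:250]=1
plate=((hsv[...,1]<60)&roi)
# fence outer faces seen as left/top silhouette edges at z=.072 (tops); plate right/bottom edges at z=.012
def edge(pts,z,ax):
    p=ray(c,pts,z)[:,:2]; 
    i=1-ax; k=np.polyfit(p[:,i],p[:,ax],1); r=p[:,ax]-np.polyval(k,p[:,i]); g=abs(r)<.004; k=np.polyfit(p[g,i],p[g,ax],1)
    return k,np.degrees(np.arctan(k[0])),r.std(),p[:,i].min(),p[:,i].max()
rows=range(160,220); cols=range(196,236)
bright=lambda a:a.max(2)
L=[(np.where(plate[r])[0].min()-.5,r) for r in rows]; Rr=[(np.where(plate[r])[0].max()+.5,r) for r in rows]
T=[(x,np.where(plate[:,x])[0].min()-.5) for x in cols]; B=[(x,np.where(plate[:,x])[0].max()+.5) for x in cols]
for n,p,z,ax in(("left fence outer top",L,.072,1),("plate right",Rr,.012,1),("far fence outer top",T,.072,0),("plate near",B,.012,0)):
    k,a,s,lo,hi=edge(p,z,ax); print(n,k.round(4),round(a,2),round(s,4), lo.round(3),hi.round(3))
s=cam("side"); 
# side view: crop jig1 x6 offset (215,225); fence inner top corner & plate near points
pt=np.array([[100,200],[465,352],[268,20],[625,262]])/6+[215,225]
print(ray(s,pt[:3],.072).round(4),ray(s,pt[3:],.012).round(4))
E
```

```text
left fence outer top [-0.0266  0.3033] -1.53 0.0008 0.434 0.594
plate right [-0.0221  0.1613] -1.27 0.0008 0.436 0.603
far fence outer top [0.0243 0.6131] 1.39 0.0008 0.16 0.267
plate near [0.0277 0.4133] 1.59 0.0008 0.167 0.277
[[0.5967 0.2765 0.072 ]
 [0.4233 0.2793 0.072 ]
 [0.6043 0.1453 0.072 ]] [[0.4184 0.1519 0.012 ]]
```

Call:
step_arm([
  [22.05,37.65,0],
  [22.05,37.65,0],
  [22.05,37.65,0],
  [22.05,37.65,0],
  [22.05,37.65,0],
  [22.05,37.65,0],
  [22.05,37.65,0],
  [22.05,37.65,0],
  [22.05,37.65,0],
  [22.05,37.65,0],
], twist=[-0.42,-0.42,-0.42,-0.42,-0.42,-0.42,-0.42,-0.42,-0.42,-0.42], fingers=[0,0,0,0,0,0,0,0,0,0], force=40)

```text
clock: 1.13
tool_pos: [0.4472, -0.2178, 0.2316]
tcp_rot: [180.0, -0.0, -1.9]
wrist_force: [0.5, -0.4, -0.3]
width: 1.0
gripper_force: 0.0
```

Call:
step_arm([
  [0,0,0],
], twist=[0], fingers=[0])

```text
clock: 1.22
tool_pos: [0.4494, -0.2135, 0.2315]
tcp_rot: [-179.8, -0.1, -1.5]
wrist_force: [0.0, -1.0, 0.6]
width: 1.0
gripper_force: 0.0
```

Call:
step_arm([
  [0.7,1.1,-2],
  [0.7,1.1,-10],
  [0.7,1.1,-14],
  [0.7,1.1,-17],
  [0.7,1.1,-19],
  [0.7,1.1,-19],
  [0.7,1.1,-19],
], twist=[0,0,0,0,0,0,0], fingers=[0,0,0,0,0,0,0])

```text
clock: 1.8
tool_pos: [0.4505, -0.2073, 0.0385]
tcp_rot: [-179.8, 0.4, -1.9]
wrist_force: [0.3, 0.4, -0.1]
width: 1.004
gripper_force: 0.0
```

```bash
python3 - <<'E'
from h import *
s=cam("side"); print(arm.get_state()["tool_pos"]); save(cv2.resize(s["img"][110:250,260:410],None,fx=4,fy=4,interpolation=cv2.INTER_CUBIC),"g1")
E
```

```text
[ 0.4532701  -0.20887131  0.04130666]
```

View pics/g1.png

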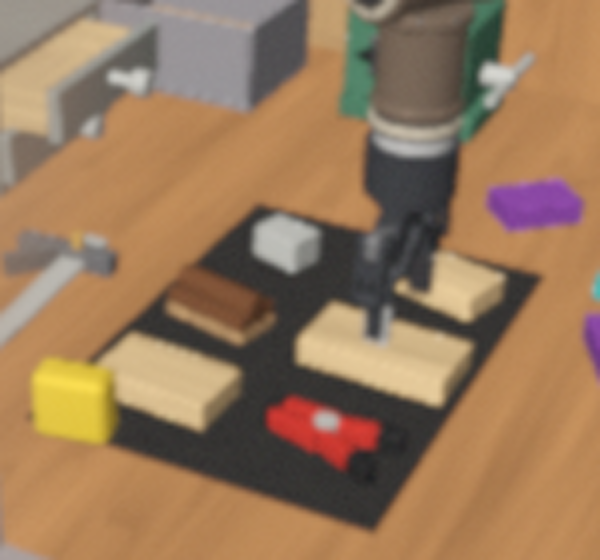

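The gripper is just above the large board. The near finger shows at about (375,330) in the crop, next to the board's middle. I'll average several pose readings to reduce the noise.

```bash
cat >> h.py <<'E'
def pose(n=8):
    a=[]
    for _ in range(n):
        arm.camera("side"); s=arm.get_state(); a.append(np.r_[s["tool_pos"]*1000,s["tcp_rot"][2]])
    a=np.array(a); return a.mean(0).round(2),a.std(0).round(2)
E
python3 -c "
from h import *
print(pose())"
```

```text
(array([ 455.68, -210.02,   44.  ,   -1.85]), array([0.59, 0.39, 0.61, 0.01]))
```

Call:
step_arm([
  [0.3,0.6,0],
  [0.3,0.6,0],
  [0.3,0.6,-1.5],
  [0.3,0.6,-3],
  [0.3,0.6,-3.8],
  [0.3,0.6,-3.8],
], twist=[0,0,0,0,0,0], fingers=[0,0,0,0,0,0])

```text
clock: 2.75
tool_pos: [0.4548, -0.2015, 0.0015]
tcp_rot: [-179.9, 0.2, -1.8]
wrist_force: [-0.7, 0.2, 0.2]
width: 1.001
gripper_force: 0.0
```

Call:
step_arm([
  [0,0,0],
  [0,0,0],
  [0,0,0],
  [0,0,0],
  [0,0,0],
  [0,0,0],
], twist=[0,0,0,0,0,0], fingers=[0.5,0.5,0.5,0.5,0.5,0.5], force=40)

```text
clock: 3.25
tool_pos: [0.4571, -0.2029, 0.0039]
tcp_rot: [180.0, -0.1, -1.9]
wrist_force: [-0.4, -0.2, 2.7]
width: 0.765
gripper_force: 46.2
```

Call:
step_arm([
  [0,0,3],
  [0,0,7],
  [0,0,11],
  [0.6,4,13],
  [1.3,8,13],
  [2,12,13],
  [2.6,16,13],
  [3.3,20,13],
  [4,24,13],
  [4.6,28,13],
], twist=[0,0,0,0,0.006,0.006,0.006,0.006,0.006,0.006], fingers=[0.5,0.5,0.5,0.5,0.5,0.5,0.5,0.5,0.5,0.5])

```text
clock: 4.08
tool_pos: [0.5023, 0.0793, 0.1334]
tcp_rot: [180.0, -0.0, -1.5]
wrist_force: [0.4, -1.4, -0.5]
width: 0.763
gripper_force: 45.9
```

Call:
step_arm([
  [0.7,4,0],
  [1.4,8,0],
  [2.1,11,0],
  [2.35,13.6,0],
  [2.35,13.6,-2],
  [2.35,13.6,-5],
  [2.35,13.6,-8],
  [2.35,13.6,-8],
  [2.35,13.6,-8],
  [2.35,13.6,-8],
], twist=[0,0,0,0,0,0,0,0,0,0], fingers=[0.5,0.5,0.5,0.5,0.5,0.5,0.5,0.5,0.5,0.5])

```text
clock: 4.92
tool_pos: [0.5267, 0.2134, 0.0542]
tcp_rot: [-180.0, -0.1, -1.5]
wrist_force: [0.7, 0.4, -0.5]
width: 0.76
gripper_force: 45.9
```

```bash
python3 - <<'E'
from h import *
t=cam("top"); s=cam("side"); print(pose(4), arm.get_state()["width"])
a=cv2.resize(t["img"][135:245,165:275],(440,440),interpolation=cv2.INTER_CUBIC)
b=cv2.resize(s["img"][190:310,210:330],(440,440),interpolation=cv2.INTER_CUBIC)
save(cv2.resize(np.hstack([a,b]),(800,400)),"j2")
E
```

```text
(array([527.68, 213.67,  55.31,  -1.52]), array([0.32, 0.09, 0.3 , 0.  ])) 0.7646874760138914
```

View pics/j2.png

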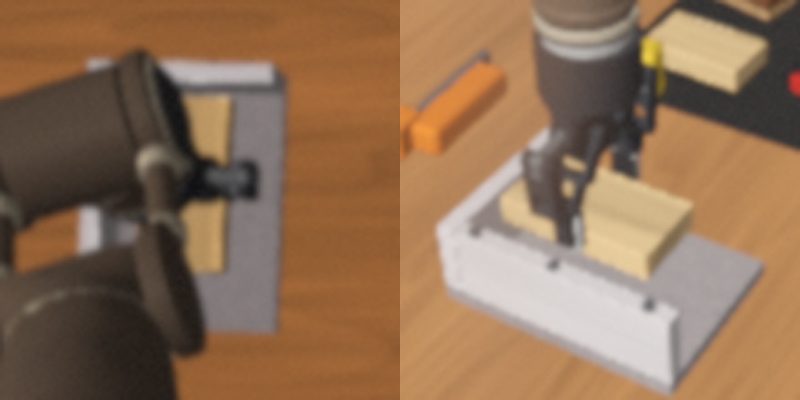

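The large board hangs level inside the jig and clears both fences (board right edge at about (230,180) in the left panel). I'll lower it and release it.

Call:
step_arm([
  [0,0,-2],
  [0,0,-3.3],
  [0,0,-3.7],
  [0,0,-3.9],
  [0,0,-3.9],
  [0,0,-3.9],
], twist=[0,0,0,0,0,0], fingers=[0.5,0.5,0.5,0.5,0.5,0.5])

```text
clock: 5.72
tool_pos: [0.5292, 0.212, 0.0182]
tcp_rot: [179.9, -0.3, -1.5]
wrist_force: [-3.3, -11.6, 19.5]
width: 0.76
gripper_force: 49.8
```

Call:
step_arm([
  [0,0,0],
  [0,0,0],
  [0,0,0],
  [0,0,3],
  [0,0,6],
  [0,0,8],
  [0,0,8],
  [0,0,8],
], twist=[0,0,0,0,0,0,0,0], fingers=[0.13,0.13,0.13,0.13,0.13,0.13,0.13,1])

```text
clock: 6.38
tool_pos: [0.5273, 0.2137, 0.0959]
tcp_rot: [-179.9, -0.2, -1.5]
wrist_force: [0.3, 0.3, 0.4]
width: 0.751
gripper_force: 0.0
```

Call:
step_arm([
  [-0.1,-3.5,0],
  [-0.15,-5.7,0],
  [-0.15,-5.7,0],
  [-0.15,-5.7,0],
  [-0.15,-5.7,0],
  [-0.15,-5.7,-3.5],
  [-0.15,-5.7,-6],
  [-0.15,-5.7,-7.2],
  [-0.15,-5.7,-7.2],
], twist=[0,0,0,0,0,0,0,0,0], fingers=[1,1,1,1,1,1,1,1,1])

```text
clock: 7.13
tool_pos: [0.521, 0.1565, 0.0186]
tcp_rot: [179.9, 0.4, -1.4]
wrist_force: [-0.6, -0.5, -0.1]
width: 0.002
gripper_force: 0.0
```

Call:
step_arm([
  [0.02,0.5,0],
  [0.04,1,0],
  [0.05,1.5,0],
  [0.06,2,0],
  [0.07,2.4,0],
  [0.08,2.8,0],
  [0.08,3,0],
  [0.08,3.1,0],
  [0.08,3.2,0],
  [0.08,3.2,0],
], twist=[0,0,0,0,0,0,0,0,0,0], fingers=[1,1,1,1,1,1,1,1,1,1])

```text
clock: 7.97
tool_pos: [0.5254, 0.1885, 0.0223]
tcp_rot: [-180.0, -0.0, -1.5]
wrist_force: [-0.4, -0.7, -0.8]
width: -0.003
gripper_force: 0.1
```

Call:
step_arm([
  [0,0.1,0],
  [0,0.2,0],
  [0,0.3,0],
  [0,0.35,0],
  [0,0.35,0],
], twist=[0,0,0,0,0], fingers=[1,1,1,1,1])

```text
clock: 8.38
tool_pos: [0.5253, 0.1919, 0.0222]
tcp_rot: [-180.0, 0.0, -1.5]
wrist_force: [-0.3, -0.4, 0.5]
width: -0.001
gripper_force: 0.5
```

Call:
step_arm([
  [0,0.05,0],
  [0,0.1,0],
  [0,0.15,0],
  [0,0.15,0],
], twist=[0,0,0,0], fingers=[1,1,1,1])

```text
clock: 8.72
tool_pos: [0.5256, 0.1934, 0.0223]
tcp_rot: [-180.0, -0.0, -1.5]
wrist_force: [0.5, -1.0, -0.4]
width: -0.001
gripper_force: 0.6
```

```bash
python3 - <<'E'
from h import *
t=cam("top"); s=cam("side")
a=cv2.resize(t["img"][135:245,165:275],(440,440),interpolation=cv2.INTER_CUBIC)
b=cv2.resize(s["img"][190:310,210:330],(440,440),interpolation=cv2.INTER_CUBIC)
save(cv2.resize(np.hstack([a,b]),(800,400)),"j3")
E
```

```text
(no output)
```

View pics/j3.png

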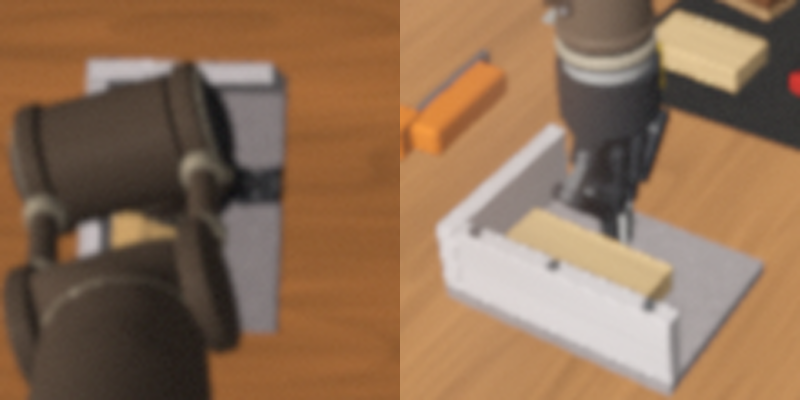

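The board has moved close to the left fence, but the force is still low, so I'll keep pushing.

Call:
step_arm([
  [0,0.1,0],
  [0,0.2,0],
  [0,0.3,0],
  [0,0.3,0],
], twist=[0,0,0,0], fingers=[1,1,1,1])

```text
clock: 9.15
tool_pos: [0.5257, 0.1948, 0.0223]
tcp_rot: [179.8, -0.0, -1.4]
wrist_force: [1.7, -7.3, 0.5]
width: -0.002
gripper_force: 3.5
```

Call:
step_arm([
  [0,0.1,0],
  [0,0.2,0],
  [0,0.2,0],
], twist=[0,0,0], fingers=[1,1,1])

```text
clock: 9.4
tool_pos: [0.5257, 0.195, 0.0223]
tcp_rot: [179.7, 0.0, -1.3]
wrist_force: [2.6, -12.6, 2.0]
width: -0.003
gripper_force: 6.4
```

Call:
step_arm([
  [0,-0.7,0],
  [0,-1.5,0],
  [0,-1.5,4],
  [0,-1.5,8],
  [-3,0,8],
  [-6,2,8],
  [-8.7,4.4,8],
  [-8.7,4.4,8],
  [-8.7,4.4,8],
], twist=[0,0,0,0,0,0,0,0,0], fingers=[1,1,1,1,1,1,1,1,1])

```text
clock: 10.15
tool_pos: [0.4364, 0.2433, 0.1021]
tcp_rot: [-180.0, 0.1, -1.3]
wrist_force: [0.2, -0.7, 0.1]
width: 0.001
gripper_force: 0.0
```

Call:
step_arm([
  [0,0,-3],
  [0,0,-6],
  [0,0,-8],
  [0,0,-8],
  [0.5,0,-8],
  [1,0,-8],
  [1.5,0,-8],
  [1.9,-0.02,-8],
  [2.1,-0.05,-8],
  [2.1,-0.05,-8],
], twist=[0,0,0,0,0,0,0,0,0,0], fingers=[1,1,1,1,1,1,1,1,1,1])

```text
clock: 10.98
tool_pos: [0.4607, 0.2421, 0.023]
tcp_rot: [-179.9, -0.1, -1.5]
wrist_force: [-0.0, -0.4, -0.1]
width: 0.0
gripper_force: 0.0
```

Call:
step_arm([
  [0.1,0,0],
  [0.2,0,0],
  [0.3,0,0],
  [0.3,0,0],
], twist=[0,0,0,0], fingers=[1,1,1,1])

```text
clock: 11.32
tool_pos: [0.462, 0.2418, 0.0223]
tcp_rot: [180.0, 0.0, -1.5]
wrist_force: [-1.4, 0.4, 1.1]
width: 0.003
gripper_force: 0.4
```

Call:
step_arm([
  [0.1,0,0],
  [0.2,0,0],
  [0.3,0,0],
  [0.3,0,0],
], twist=[0,0,0,0], fingers=[1,1,1,1])

```text
clock: 11.65
tool_pos: [0.4644, 0.2418, 0.0221]
tcp_rot: [180.0, 0.1, -1.5]
wrist_force: [-3.2, 0.3, 2.0]
width: 0.002
gripper_force: 1.9
```

Call:
step_arm([
  [0.1,0,0],
  [0.2,0,0],
  [0.3,0,0],
  [0.3,0,0],
], twist=[0,0,0,0], fingers=[1,1,1,1])

```text
clock: 11.98
tool_pos: [0.4644, 0.2416, 0.0218]
tcp_rot: [179.9, 0.5, -1.6]
wrist_force: [-9.5, 1.4, 7.4]
width: 0.001
gripper_force: 5.1
```

Call:
step_arm([
  [-1.5,0,0],
  [-1.5,0,4],
  [-1.5,0,8],
  [0,-3,11],
  [1.5,-7,11],
  [3,-11,11],
  [4.5,-15,11],
  [6,-19,11],
  [7.5,-23,11],
  [9,-27,11],
], twist=[0,0,0,-0.035,-0.035,-0.035,-0.035,-0.035,-0.035,-0.035], fingers=[1,1,1,0.15,0.15,0.15,0.15,0.15,0.15,0.15])

```text
clock: 12.82
tool_pos: [0.5567, -0.0224, 0.1328]
tcp_rot: [180.0, -0.2, -3.5]
wrist_force: [1.1, 0.6, -0.1]
width: 0.848
gripper_force: 0.0
```

Call:
step_arm([
  [1.5,-3,0],
  [2.7,-5.1,0],
  [2.7,-5.1,-3],
  [2.7,-5.1,-5],
  [2.7,-5.1,-5],
  [2.7,-5.1,-5],
], twist=[0,0,0,0,0,0], fingers=[0.15,0.15,0.15,0.15,0.15,0.15])

```text
clock: 13.32
tool_pos: [0.5813, -0.0711, 0.081]
tcp_rot: [-180.0, 0.1, -3.5]
wrist_force: [-0.9, -0.1, 0.3]
width: 0.852
gripper_force: 0.0
```

```bash
python3 - <<'E'
from h import *
t=cam("top"); s=cam("side"); print(pose(4), arm.get_state()["width"])
a=cv2.resize(t["img"][140:240,175:275],(400,400),interpolation=cv2.INTER_CUBIC)
b=cv2.resize(s["img"][150:300,220:370],(400,400),interpolation=cv2.INTER_CUBIC)
save(np.hstack([a,b]),"j4")
im=t["img"]; hsv=cv2.cvtColor(im,cv2.COLOR_RGB2HSV).astype(int)
roi=np.zeros(im.shape[:2],bool); roi[158:222,193:240]=1
m=((hsv[...,1]>70)&roi).astype(np.uint8)
k=max(cv2.findContours(m,0,cv2.CHAIN_APPROX_NONE)[0],key=cv2.contourArea)
print([np.round(v,1) for v in cv2.minAreaRect((ray(t,k[:,0],.036)[:,:2]*1000).astype(np.float32))])
E
```

```text
(array([583.7 , -70.83,  83.99,  -3.47]), array([0.11, 0.05, 0.08, 0.  ])) 0.8505931499328363
[array([538.4, 240.5]), array([ 71.1, 131.7]), np.float64(88.7)]
```

View pics/j4.png

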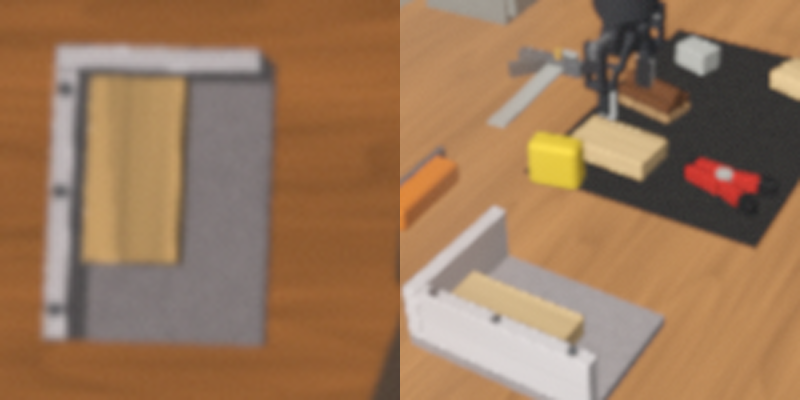

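The large board sits at (538,240), yaw −1.3°, against an expected (539,241) and −1.5°, so it is snug. The tool is about 8 mm short in y because of row limits, so I'll correct that and grasp the middle board.

Call:
step_arm([
  [0.25,-0.8,0],
  [0.25,-0.8,0],
  [0.25,-0.8,-2.5],
  [0.25,-0.8,-5],
  [0.25,-0.8,-7],
  [0.25,-0.8,-7.9],
  [0.25,-0.8,-7.9],
], twist=[0,0,0,0,0,0,0], fingers=[0.15,0.15,0.15,0.15,0.15,0.15,0.15])

```text
clock: 14.2
tool_pos: [0.5825, -0.0786, 0.0009]
tcp_rot: [-180.0, 0.3, -3.5]
wrist_force: [-1.3, -0.8, 0.1]
width: 0.848
gripper_force: 0.0
```

Call:
step_arm([
  [0,0,0],
  [0,0,0],
  [0,0,0],
  [0,0,0],
  [0,0,0],
  [0,0,0],
], twist=[0,0,0,0,0,0], fingers=[0.6,0.6,0.6,0.6,0.6,0.6], force=40)

```text
clock: 14.7
tool_pos: [0.5851, -0.0789, 0.0039]
tcp_rot: [180.0, -0.1, -3.5]
wrist_force: [0.0, 0.3, 1.2]
width: 0.693
gripper_force: 46.1
```

Call:
step_arm([
  [0,0,3],
  [0,0,7],
  [0,0,11],
  [0,0,13],
  [-0.7,3.8,13],
  [-1.4,7.6,13],
  [-2.1,11.4,13],
  [-2.8,15.2,13],
  [-3.5,19,13],
  [-4.2,22,13],
], twist=[0,0,0,0,0,0.035,0.035,0.035,0.035,0.035], fingers=[0.6,0.6,0.6,0.6,0.6,0.6,0.6,0.6,0.6,0.6])

```text
clock: 15.53
tool_pos: [0.542, 0.1436, 0.1336]
tcp_rot: [-180.0, -0.0, -1.5]
wrist_force: [0.6, 0.1, -1.2]
width: 0.691
gripper_force: 45.8
```

Call:
step_arm([
  [-0.7,3.5,0],
  [-1.3,6,0],
  [-1.65,7.7,0],
  [-1.65,7.7,-3],
  [-1.65,7.7,-6],
  [-1.65,7.7,-8],
  [-1.65,7.7,-8.5],
  [-1.65,7.7,-8.5],
], twist=[0,0,0,0,0,0,0,0], fingers=[0.6,0.6,0.6,0.6,0.6,0.6,0.6,0.6])

```text
clock: 16.2
tool_pos: [0.5243, 0.2175, 0.0464]
tcp_rot: [179.9, 0.3, -1.5]
wrist_force: [0.1, 0.1, -0.6]
width: 0.692
gripper_force: 45.8
```

Call:
step_arm([
  [0,0,-0.4],
  [0,0,-0.7],
  [0,0,-1],
  [0,0,-1],
  [0,0,-1],
], twist=[0,0,0,0,0], fingers=[0.6,0.6,0.6,0.6,0.6])

```text
clock: 16.62
tool_pos: [0.5267, 0.2182, 0.0389]
tcp_rot: [-180.0, -0.1, -1.5]
wrist_force: [-0.4, -0.5, -0.5]
width: 0.693
gripper_force: 45.8
```

Call:
step_arm([
  [0,0,-0.2],
  [0,0,-0.2],
  [0,0,-0.2],
  [0,0,-0.2],
  [0,0,-0.2],
  [0,0,2],
  [0,0,5],
  [0,0,7],
  [0,0,7],
], twist=[0,0,0,0,0,0,0,0,0], fingers=[0.6,0.6,0.19,0.19,0.19,0.19,0.19,0.19,1])

```text
clock: 17.37
tool_pos: [0.5301, 0.2194, 0.1133]
tcp_rot: [-179.8, -0.5, -1.5]
wrist_force: [0.9, 0.5, 0.1]
width: 0.687
gripper_force: 0.0
```

Call:
step_arm([
  [0.5,-3,0],
  [1.1,-5.3,0],
  [1.1,-5.3,0],
  [1.1,-5.3,0],
  [1.1,-5.3,0],
  [1.1,-5.3,-3],
  [1.1,-5.3,-5.5],
  [1.1,-5.3,-6.6],
  [1.1,-5.3,-6.6],
], twist=[0,0,0,0,0,0,0,0,0], fingers=[1,1,1,1,1,1,1,1,1])

```text
clock: 18.12
tool_pos: [0.5337, 0.1652, 0.0388]
tcp_rot: [179.9, 0.4, -1.4]
wrist_force: [-0.5, -0.2, -1.2]
width: 0.002
gripper_force: 0.0
```

Call:
step_arm([
  [0,0.5,0],
  [0,1,0],
  [0,1.5,0],
  [0,2,0],
  [0,2.4,0],
  [0,2.7,0],
  [0,2.9,0],
  [0,2.9,0],
], twist=[0,0,0,0,0,0,0,0], fingers=[1,1,1,1,1,1,1,1])

```text
clock: 18.78
tool_pos: [0.5375, 0.1947, 0.0426]
tcp_rot: [-180.0, -0.0, -1.5]
wrist_force: [0.1, 0.8, 0.0]
width: -0.001
gripper_force: 0.0
```

Call:
step_arm([
  [0,0.2,0],
  [0,0.4,0],
  [0,0.5,0],
  [0,0.6,0],
  [0,0.7,0],
  [0,0.7,0],
], twist=[0,0,0,0,0,0], fingers=[1,1,1,1,1,1])

```text
clock: 19.28
tool_pos: [0.5377, 0.2004, 0.0423]
tcp_rot: [179.9, -0.0, -1.5]
wrist_force: [1.9, -4.1, 0.5]
width: -0.003
gripper_force: 2.1
```

Call:
step_arm([
  [0,0.1,0],
  [0,0.2,0],
  [0,0.3,0],
  [0,0.3,0],
], twist=[0,0,0,0], fingers=[1,1,1,1])

```text
clock: 19.62
tool_pos: [0.5376, 0.2006, 0.0423]
tcp_rot: [179.7, 0.0, -1.4]
wrist_force: [1.7, -13.1, 2.7]
width: -0.002
gripper_force: 6.5
```

Call:
step_arm([
  [0,-0.7,0],
  [0,-1.5,0],
  [0,-1.5,4],
  [0,-1.5,7],
  [-3,0.5,7],
  [-6,2.5,7],
  [-7.3,4.15,7],
  [-7.3,4.15,7],
  [-7.3,4.15,4],
  [-7.3,4.15,1.5],
], twist=[0,0,0,0,0,0,0,0,0,0], fingers=[1,1,1,1,1,1,1,1,1,1])

```text
clock: 20.45
tool_pos: [0.466, 0.2469, 0.0582]
tcp_rot: [-179.8, -0.3, -1.4]
wrist_force: [0.2, -0.0, -1.3]
width: -0.0
gripper_force: 0.0
```

Call:
step_arm([
  [0,0,-1.5],
  [0,0,-1.5],
  [0.5,0,-1.5],
  [1,0,-1.5],
  [1.5,0,-1.5],
  [1.9,-0.02,-1.5],
  [2.1,-0.05,-1.5],
  [2.2,-0.05,-1.5],
  [2.2,-0.05,-1.5],
], twist=[0,0,0,0,0,0,0,0,0], fingers=[1,1,1,1,1,1,1,1,1])

```text
clock: 21.2
tool_pos: [0.4869, 0.2452, 0.0428]
tcp_rot: [-180.0, -0.1, -1.5]
wrist_force: [-0.5, 1.1, -0.5]
width: -0.002
gripper_force: 0.0
```

Call:
step_arm([
  [0.1,0,0],
  [0.2,0,0],
  [0.3,0,0],
  [0.4,0,0],
  [0.4,0,0],
], twist=[0,0,0,0,0], fingers=[1,1,1,1,1])

```text
clock: 21.62
tool_pos: [0.4894, 0.245, 0.0421]
tcp_rot: [180.0, 0.1, -1.5]
wrist_force: [-2.3, 0.2, 1.7]
width: -0.002
gripper_force: 1.4
```

Call:
step_arm([
  [0.1,0,0],
  [0.2,0,0],
  [0.3,0,0],
  [0.4,0,0],
  [0.4,0,0],
], twist=[0,0,0,0,0], fingers=[1,1,1,1,1])

```text
clock: 22.03
tool_pos: [0.4894, 0.2449, 0.0416]
tcp_rot: [179.9, 0.6, -1.5]
wrist_force: [-11.5, 0.9, 9.2]
width: 0.002
gripper_force: 5.6
```

Call:
step_arm([
  [-1.5,0,0],
  [-1.5,0,4],
  [-1.5,0,8],
  [-1.5,0,11],
  [-2,-3.9,11],
  [-2.3,-7.8,11],
  [-2.6,-11.7,11],
  [-2.9,-15.6,11],
  [-3.2,-19.5,11],
  [-3.4,-23.4,11],
], twist=[0,0,0,0,-0.1,-0.2,-0.24,-0.24,-0.24,-0.24], fingers=[1,1,1,1,0.15,0.15,0.15,0.15,0.15,0.15])

```text
clock: 22.87
tool_pos: [0.4605, 0.0092, 0.1527]
tcp_rot: [180.0, -0.2, -15.2]
wrist_force: [1.5, -0.2, 0.1]
width: 0.842
gripper_force: 0.0
```

Call:
step_arm([
  [-0.2,-3.9,0],
  [-0.4,-7.8,0],
  [-0.5,-11.7,0],
  [-0.6,-15.6,0],
  [-0.7,-19.5,0],
  [-0.8,-23.4,0],
  [-0.9,-27.3,0],
  [-1,-31.2,0],
  [-1.2,-34.9,0],
  [-1.2,-34.9,0],
], twist=[0,0,0,0,0,0,0,0,0,0], fingers=[0.15,0.15,0.15,0.15,0.15,0.15,0.15,0.15,0.15,0.15])

```text
clock: 23.7
tool_pos: [0.4489, -0.3458, 0.1534]
tcp_rot: [179.6, -0.3, -15.5]
wrist_force: [0.1, 0.3, 0.2]
width: 0.852
gripper_force: 0.0
```

Call:
step_arm([
  [0,0,-4],
  [0,0,-8],
  [0,0,-10],
  [0,0,-10],
], twist=[0,0,0,0], fingers=[0.15,0.15,0.15,0.15])

```text
clock: 24.03
tool_pos: [0.4443, -0.3346, 0.0468]
tcp_rot: [-179.7, 0.5, -15.3]
wrist_force: [-1.1, 1.3, -0.3]
width: 0.851
gripper_force: 0.0
```

```bash
python3 - <<'E'
from h import *
t=cam("top"); s=cam("side"); print(pose(6), arm.get_state()["width"])
a=cv2.resize(t["img"][140:240,175:275],(400,400),interpolation=cv2.INTER_CUBIC)
b=cv2.resize(s["img"][130:290,230:390],(400,400),interpolation=cv2.INTER_CUBIC)
save(np.hstack([a,b]),"j5")
im=t["img"]; hsv=cv2.cvtColor(im,cv2.COLOR_RGB2HSV).astype(int)
roi=np.zeros(im.shape[:2],bool); roi[158:222,193:240]=1
m=((hsv[...,1]>70)&roi).astype(np.uint8)
k=max(cv2.findContours(m,0,cv2.CHAIN_APPROX_NONE)[0],key=cv2.contourArea)
print([np.round(v,1) for v in cv2.minAreaRect((ray(t,k[:,0],.036)[:,:2]*1000).astype(np.float32))])
E
```

```text
(array([ 449.84, -339.06,   54.31,  -15.23]), array([0.29, 0.23, 0.46, 0.  ])) 0.8503552460351818
[array([539.1, 242.2]), array([131.3,  75.8]), np.float64(0.2)]
```

View pics/j5.png

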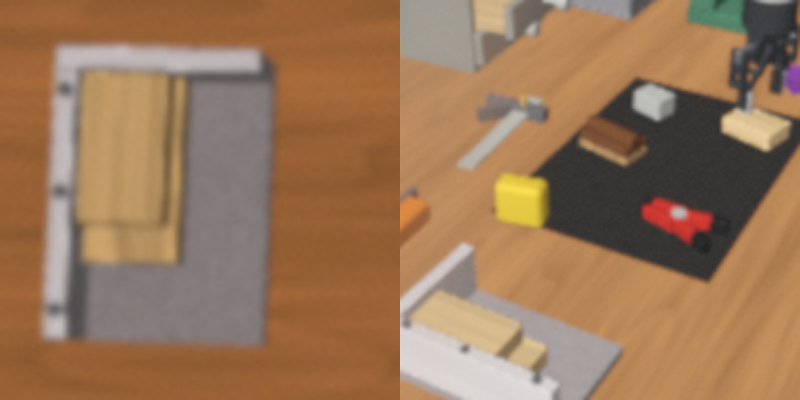

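The middle board sits squarely on the large one in the corner, and the gripper is over the small board. I'll grasp it.

Call:
step_arm([
  [0,0,-2],
  [0,0,-4],
  [0,0,-4.8],
  [0,0,-4.8],
  [0,0,-4.8],
], twist=[0,0,0,0,0], fingers=[0.15,0.15,0.15,0.15,0.15])

```text
clock: 24.85
tool_pos: [0.4483, -0.3379, 0.0045]
tcp_rot: [-180.0, 0.0, -15.2]
wrist_force: [-0.2, -0.7, 0.2]
width: 0.849
gripper_force: 0.0
```

Call:
step_arm([
  [0,0,0],
  [0,0,0],
  [0,0,0],
  [0,0,0],
  [0,0,0],
  [0,0,0],
], twist=[0,0,0,0,0,0], fingers=[0.7,0.7,0.7,0.7,0.7,0.7], force=40)

```text
clock: 25.35
tool_pos: [0.4495, -0.339, 0.0058]
tcp_rot: [179.9, -0.2, -15.3]
wrist_force: [-0.7, 0.2, 5.6]
width: 0.624
gripper_force: 44.5
```

Call:
step_arm([
  [0,0,3],
  [0,0,7],
  [0,0,11],
  [0,0,14],
  [0.7,3.8,14],
  [1.4,7.6,14],
  [2.1,11.4,14],
  [2.8,15.2,14],
  [3.5,19,14],
  [4.2,22.8,14],
], twist=[0,0,0,0,0.1,0.2,0.24,0.24,0.24,0.24], fingers=[0.7,0.7,0.7,0.7,0.7,0.7,0.7,0.7,0.7,0.7])

```text
clock: 26.18
tool_pos: [0.4897, -0.108, 0.1442]
tcp_rot: [-180.0, 0.0, -1.5]
wrist_force: [0.8, 0.1, -0.7]
width: 0.622
gripper_force: 43.7
```

Call:
step_arm([
  [0.7,3.8,0],
  [1.4,7.6,0],
  [2.1,11.4,0],
  [2.8,15.2,0],
  [3.5,19,0],
  [4.2,22.8,0],
  [4.9,26.6,0],
  [5.6,30.4,0],
  [6.15,33.1,0],
  [6.15,33.1,0],
], twist=[0,0,0,0,0,0,0,0,0,0], fingers=[0.7,0.7,0.7,0.7,0.7,0.7,0.7,0.7,0.7,0.7])

```text
clock: 27.02
tool_pos: [0.5524, 0.2264, 0.1445]
tcp_rot: [-179.8, -0.1, -1.3]
wrist_force: [0.1, -0.6, 0.3]
width: 0.626
gripper_force: 43.8
```

Call:
step_arm([
  [0,0,-3],
  [0,0,-6],
  [0,0,-7.5],
  [0,0,-8],
  [0,0,-8.2],
  [0,0,-8.2],
  [0,0,-8.2],
], twist=[0,0,0,0,0,0,0], fingers=[0.7,0.7,0.7,0.7,0.7,0.7,0.7])

```text
clock: 27.6
tool_pos: [0.5514, 0.2205, 0.0628]
tcp_rot: [180.0, 0.0, -1.5]
wrist_force: [-1.1, -0.3, 2.3]
width: 0.622
gripper_force: 44.3
```

Call:
step_arm([
  [0,0,0],
  [0,0,0],
  [0,0,0],
  [0,0,2],
  [0,0,5],
  [0,0,6],
  [0,0,6],
  [0,0,6],
], twist=[0,0,0,0,0,0,0,0], fingers=[0.26,0.26,0.26,0.26,0.26,0.26,1,1])

```text
clock: 28.27
tool_pos: [0.5523, 0.2213, 0.1228]
tcp_rot: [-180.0, -0.1, -1.5]
wrist_force: [0.1, -0.7, -1.0]
width: 0.469
gripper_force: 0.0
```

Call:
step_arm([
  [-0.1,-3,0],
  [-0.15,-5.1,0],
  [-0.15,-5.1,0],
  [-0.15,-5.1,0],
  [-0.15,-5.1,0],
  [-0.15,-5.1,-3],
  [-0.15,-5.1,-5],
  [-0.15,-5.1,-5.5],
  [-0.15,-5.1,-5.5],
], twist=[0,0,0,0,0,0,0,0,0], fingers=[1,1,1,1,1,1,1,1,1])

```text
clock: 29.02
tool_pos: [0.548, 0.1704, 0.0648]
tcp_rot: [179.9, 0.3, -1.4]
wrist_force: [-0.6, -0.6, 0.2]
width: -0.0
gripper_force: 0.0
```

Call:
step_arm([
  [0,0.5,0],
  [0,1,0],
  [0,1.5,0],
  [0,2,0],
  [0,2.4,0],
  [0,2.8,0],
  [0,3,0],
  [0,3.2,0],
  [0,3.3,0],
  [0,3.3,0],
], twist=[0,0,0,0,0,0,0,0,0,0], fingers=[1,1,1,1,1,1,1,1,1,1])

```text
clock: 29.85
tool_pos: [0.5502, 0.2033, 0.0672]
tcp_rot: [-180.0, 0.0, -1.5]
wrist_force: [-0.2, -0.8, 0.1]
width: -0.0
gripper_force: 0.0
```

Contact with the board seated should come near y ≈ 0.206, so the remaining push is small.

Call:
step_arm([
  [0,0.1,0],
  [0,0.2,0],
  [0,0.3,0],
  [0,0.4,0],
  [0,0.4,0],
], twist=[0,0,0,0,0], fingers=[1,1,1,1,1])

```text
clock: 30.27
tool_pos: [0.5505, 0.2062, 0.0673]
tcp_rot: [179.9, -0.0, -1.5]
wrist_force: [1.5, -4.3, 1.0]
width: 0.003
gripper_force: 2.3
```

Call:
step_arm([
  [0,0.1,0],
  [0,0.2,0],
  [0,0.3,0],
  [0,0.3,0],
], twist=[0,0,0,0], fingers=[1,1,1,1])

```text
clock: 30.6
tool_pos: [0.5505, 0.2063, 0.0673]
tcp_rot: [179.6, 0.0, -1.4]
wrist_force: [2.1, -12.3, 2.4]
width: -0.001
gripper_force: 6.4
```

Call:
step_arm([
  [0,-0.7,0],
  [0,-1.5,0],
  [0,-1.5,3],
  [0,-1.5,6],
  [-3,0.5,6],
  [-5.9,2.5,6],
  [-5.9,3.8,6],
  [-5.9,3.8,6],
  [-5.9,3.8,3],
  [-5.9,3.8,1],
], twist=[0,0,0,0,0,0,0,0,0,0], fingers=[1,1,1,1,1,1,1,1,1,1])

```text
clock: 31.43
tool_pos: [0.4925, 0.2489, 0.0774]
tcp_rot: [-179.9, -0.2, -1.5]
wrist_force: [-0.5, 0.0, -0.5]
width: -0.002
gripper_force: 0.0
```

Call:
step_arm([
  [0,0,-1],
  [0,0,-1],
  [0.5,0,-1],
  [1,0,-1],
  [1.5,0,-1],
  [1.9,-0.02,-1],
  [2.1,-0.05,-1],
  [2.3,-0.05,-1],
  [2.3,-0.05,-1],
], twist=[0,0,0,0,0,0,0,0,0], fingers=[1,1,1,1,1,1,1,1,1])

```text
clock: 32.18
tool_pos: [0.5144, 0.2477, 0.0676]
tcp_rot: [-180.0, 0.0, -1.5]
wrist_force: [-0.8, 0.7, 0.7]
width: -0.0
gripper_force: 0.3
```

Call:
step_arm([
  [0.1,0,0],
  [0.2,0,0],
  [0.3,0,0],
  [0.4,0,0],
  [0.4,0,0],
], twist=[0,0,0,0,0], fingers=[1,1,1,1,1])

```text
clock: 32.6
tool_pos: [0.5145, 0.2475, 0.0669]
tcp_rot: [179.9, 0.5, -1.5]
wrist_force: [-10.1, 0.4, 6.8]
width: -0.0
gripper_force: 4.5
```

Call:
step_arm([
  [-1.5,0,0],
  [-1.5,0,4],
  [-1.5,0,8],
  [-1,-3.5,9],
  [-0.5,-7.2,9],
  [0,-11,9],
  [0.7,-14.8,9],
  [1.5,-18.6,9],
  [2.3,-22.4,9],
  [3.1,-26.2,9],
], twist=[0,0,0,0,-0.1,-0.2,-0.246,-0.246,-0.246,-0.246], fingers=[1,1,1,1,0.3,0.3,0.3,0.3,0.3,0.3])

```text
clock: 33.43
tool_pos: [0.5499, -0.0165, 0.1576]
tcp_rot: [180.0, -0.1, -15.6]
wrist_force: [1.1, 0.2, 0.2]
width: 0.702
gripper_force: 0.0
```

Call:
step_arm([
  [0.7,-3.8,0],
  [1.4,-7.6,0],
  [2.1,-11.4,0],
  [2.8,-15.2,0],
  [3.5,-19,0],
  [4.2,-22.8,0],
  [4.9,-26.6,0],
  [5.6,-30,0],
  [5.8,-31.5,0],
  [5.8,-31.5,0],
], twist=[0,0,0,0,0,0,0,0,0,0], fingers=[0.3,0.3,0.3,0.3,0.3,0.3,0.3,0.3,0.3,0.3])

```text
clock: 34.27
tool_pos: [0.6075, -0.3338, 0.1572]
tcp_rot: [179.9, -0.1, -15.8]
wrist_force: [0.3, -1.1, -0.3]
width: 0.695
gripper_force: 0.0
```

Call:
step_arm([
  [0,0,-4],
  [0,0,-8],
  [0,0,-10],
  [0,0,-10],
], twist=[0,0,0,0], fingers=[0.3,0.3,0.3,0.3])

```text
clock: 34.6
tool_pos: [0.6021, -0.3245, 0.0501]
tcp_rot: [-179.8, 0.8, -15.5]
wrist_force: [-0.5, 0.7, -1.0]
width: 0.7
gripper_force: 0.0
```

```bash
python3 - <<'E'
from h import *
print(pose(8))
t=cam("top"); s=cam("side"); print(arm.get_state()["width"])
a=cv2.resize(t["img"][140:240,175:275],(400,400),interpolation=cv2.INTER_CUBIC)
b=cv2.resize(s["img"][110:270,230:390],(400,400),interpolation=cv2.INTER_CUBIC)
save(np.hstack([a,b]),"j6")
# expected snug corners of the stack in both views
C=np.array([.6048,.2724]);th=np.radians(-1.47);ex=np.array([np.cos(th),np.sin(th)]);ey=np.array([-ex[1],ex[0]])
p=np.r_[C-.04*ex-.027*ey]; print("small centre",p.round(4), "px",proj(t,[[*p,.084]]).round(1))
E
```

```text
(array([ 608.18, -329.05,   58.66,  -15.55]), array([1.69, 1.43, 2.37, 0.02]))
0.6991133663173413
small centre [0.5641 0.2464] px [[202.1 170.5]]
```

View pics/j6.png

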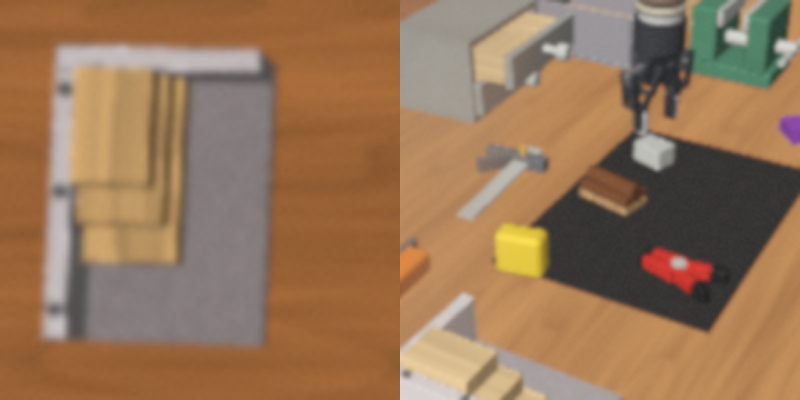

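The stack is stepped and square: the small board's centre is at about (203,171.5) px against a predicted (202,170.5). The gripper is over the weight, so I'll grasp it.

Call:
step_arm([
  [0,0,-2],
  [0,0,-4],
  [0,0,-4.8],
  [0,0,-4.8],
  [0,0,-4.8],
], twist=[0,0,0,0,0], fingers=[0.3,0.3,0.3,0.3,0.3])

```text
clock: 35.52
tool_pos: [0.6068, -0.3292, 0.0089]
tcp_rot: [-180.0, 0.1, -15.6]
wrist_force: [0.7, 0.1, -0.2]
width: 0.699
gripper_force: 0.0
```

Call:
step_arm([
  [0,0,0],
  [0,0,0],
  [0,0,0],
  [0,0,0],
  [0,0,0],
  [0,0,0],
], twist=[0,0,0,0,0,0], fingers=[0.9,0.9,0.9,0.9,0.9,0.9], force=60)

```text
clock: 36.02
tool_pos: [0.6087, -0.3306, 0.0113]
tcp_rot: [179.9, -0.2, -15.6]
wrist_force: [0.0, -1.8, 5.7]
width: 0.406
gripper_force: 62.6
```

Call:
step_arm([
  [0,0,3],
  [0,0,7],
  [0,0,11],
  [0,0,15],
  [-0.3,3.8,15],
  [-0.6,7.6,15],
  [-0.9,11.4,15],
  [-1.2,15.2,15],
  [-1.5,19,15],
  [-1.8,22.8,15],
], twist=[0,0,0,0,0.1,0.2,0.246,0.246,0.246,0.246], fingers=[0.9,0.9,0.9,0.9,0.9,0.9,0.9,0.9,0.9,0.9])

```text
clock: 36.85
tool_pos: [0.5869, -0.0989, 0.1574]
tcp_rot: [-179.9, 0.2, -1.5]
wrist_force: [0.9, 0.2, -4.2]
width: 0.409
gripper_force: 61.5
```

Call:
step_arm([
  [-0.3,3.8,0],
  [-0.6,7.6,0],
  [-0.9,11.4,0],
  [-1.2,15.2,0],
  [-1.5,19,0],
  [-1.8,22.8,0],
  [-2.1,26.6,0],
  [-2.4,30.4,0],
  [-2.55,33.5,0],
  [-2.55,34.7,0],
], twist=[0,0,0,0,0,0,0,0,0,0], fingers=[0.9,0.9,0.9,0.9,0.9,0.9,0.9,0.9,0.9,0.9])

```text
clock: 37.68
tool_pos: [0.5611, 0.25, 0.1575]
tcp_rot: [-179.9, 0.2, -1.3]
wrist_force: [-0.0, 0.1, -5.0]
width: 0.409
gripper_force: 61.6
```

Call:
step_arm([
  [0,0,0],
  [0,0,-2],
  [0,0,-4],
  [0,0,-5.5],
  [0,0,-6.3],
  [0,0,-6.3],
  [0,0,-6.3],
  [0,0,-6.3],
], twist=[0,0,0,0,0,0,0,0], fingers=[0.9,0.9,0.9,0.9,0.9,0.9,0.9,0.9])

```text
clock: 38.35
tool_pos: [0.5642, 0.2451, 0.0966]
tcp_rot: [-180.0, -0.0, -1.5]
wrist_force: [0.1, -0.5, -4.5]
width: 0.405
gripper_force: 61.6
```

```bash
python3 - <<'E'
from h import *
print(pose(6)); s=cam("side");t=cam("top")
a=cv2.resize(t["img"][140:240,175:275],(400,400),interpolation=cv2.INTER_CUBIC)
b=cv2.resize(s["img"][190:290,220:320],(400,400),interpolation=cv2.INTER_CUBIC)
save(np.hstack([a,b]),"j7")
E
```

```text
(array([564.14, 245.5 ,  96.82,  -1.52]), array([0.11, 0.13, 0.07, 0.01]))
```

View pics/j7.png

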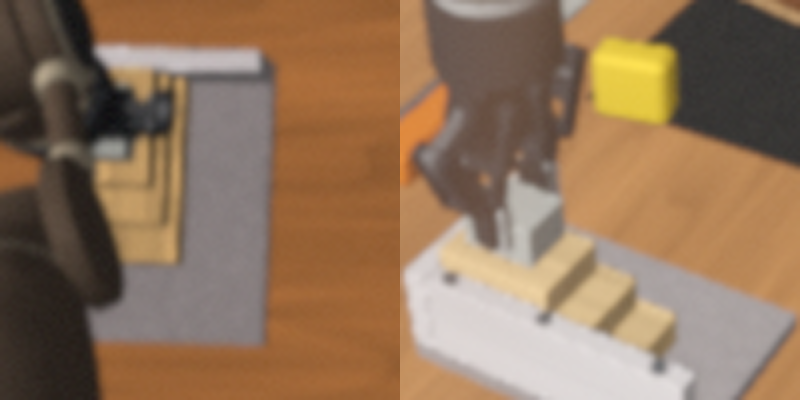

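The weight hangs just over the middle of the small board. I'll lower the last few millimetres gently.

Call:
step_arm([
  [0,0,-0.2],
  [0,0,-0.4],
  [0,0,-0.5],
  [0,0,-0.6],
  [0,0,-0.6],
  [0,0,-0.6],
], twist=[0,0,0,0,0,0], fingers=[0.9,0.9,0.9,0.9,0.9,0.9])

```text
clock: 39.25
tool_pos: [0.564, 0.2458, 0.0923]
tcp_rot: [180.0, -0.0, -1.5]
wrist_force: [-3.7, -1.5, 7.4]
width: 0.412
gripper_force: 63.0
```

Call:
step_arm([
  [0,0,0.1],
  [0,0,0.1],
  [0,0,0.1],
  [0,0,0.1],
  [0,0,2],
  [0,0,5],
  [0,0,8],
  [0,0,10],
  [0,-3,10],
  [0,-6,10],
], twist=[0,0,0,0,0,0,0,0,0,0], fingers=[0.9,0.35,0.35,0.35,0.35,0.35,0.35,0.35,0.35,0.35])

```text
clock: 40.08
tool_pos: [0.5658, 0.1868, 0.1932]
tcp_rot: [-179.9, -0.4, -1.3]
wrist_force: [-0.5, -0.1, 0.0]
width: 0.648
gripper_force: 0.0
```

Call:
step_arm([
  [0,-4,0],
  [0,-8,0],
  [0,-12,0],
  [0,-16,0],
  [0,-20,0],
  [0,-24,0],
  [0,-24,0],
  [0,-24,0],
], twist=[0,0,0,0,0,0,0,0], fingers=[0.35,0.35,0.35,0.35,0.35,0.35,0.35,0.35])

```text
clock: 40.75
tool_pos: [0.564, -0.0567, 0.1904]
tcp_rot: [-180.0, -0.0, -1.8]
wrist_force: [0.6, 0.0, -0.4]
width: 0.647
gripper_force: 0.0
```

```bash
python3 - <<'E'
from h import *
s=cam("side");t=cam("top")
a=cv2.resize(t["img"][140:240,175:275],(400,400),interpolation=cv2.INTER_CUBIC)
b=cv2.resize(s["img"][190:290,220:320],(400,400),interpolation=cv2.INTER_CUBIC)
save(np.hstack([a,b]),"j8")
C=np.array([.605,.2724]);th=np.radians(-1.47);ex=np.array([np.cos(th),np.sin(th)]);ey=np.array([-ex[1],ex[0]])
for n,L,W,z in(("large",.13,.066,.036),("mid",.105,.06,.06),("small",.08,.054,.084)):
    for c,o in((t,(175,140)),(s,(220,190))):
        P=[[*(C-x*ex-y*ey),z] for x,y in((0,0),(L,0),(L,W),(0,W))]
        print(n,((proj(c,P)-o)*4).round().tolist())
E
```

```text
large [[89.0, 72.0], [79.0, 257.0], [174.0, 261.0], [183.0, 74.0]]
large [[46.0, 308.0], [219.0, 384.0], [278.0, 315.0], [111.0, 247.0]]
mid [[81.0, 67.0], [73.0, 219.0], [160.0, 222.0], [167.0, 69.0]]
mid [[42.0, 279.0], [182.0, 339.0], [238.0, 279.0], [102.0, 224.0]]
small [[72.0, 62.0], [66.0, 180.0], [145.0, 182.0], [151.0, 64.0]]
small [[38.0, 250.0], [144.0, 295.0], [197.0, 242.0], [93.0, 201.0]]
```

View pics/j8.png

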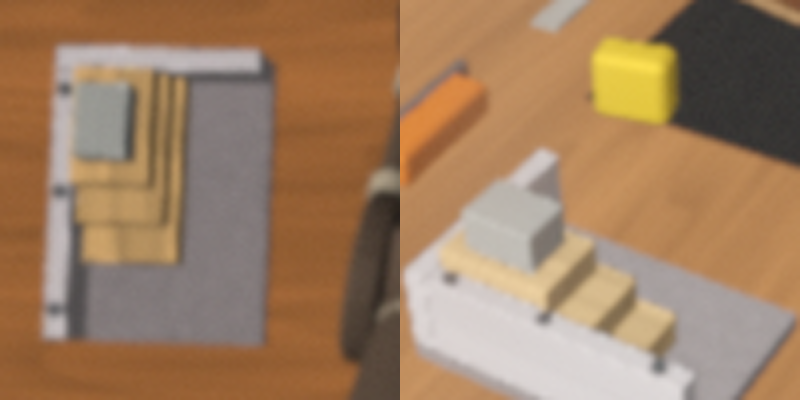

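All three boards sit stepped and square in the corner. The weight's centre, (103,120) in the crop, matches the small board's middle after allowing for parallax, and the robot is clear. Handing the job in.

```bash
python3 -c "
from station import arm
print(arm.finish_job())"
```

```text
the job is handed in; nothing more can be done
None
```

The job is handed in at about 41 s of the 144 s allowed: large, middle and small boards pushed snug against both fences in that order, the steel weight on the middle of the smallest, everything released, and the sanding block, clamps and square not touched; no verdict was returned.

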